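Run the joint of the split press mould

ROBOT

A 7-joint arm with a two-finger parallel gripper is mounted at the origin on the work surface. World frame = base frame: x ahead of the robot, y to its left, z up, the work surface at z = 0. Lengths are in mm, angles in rad, forces in N, time in s.
With the tool pointing down it reaches from about 400 to 875 mm from the base axis. Payload 4.4 kg.
Tool frame: the origin (TCP) lies at the very end of the fingers, on their centre line; the grasp point (between the pads) lies 19 mm behind it (ctrl.grip_depth is the distance from the TCP to the grasp point, in mm); z points along the fingers, x is the direction in which the jaws open and shut, and the axes are right-handed (so a half turn about z gives the same grasp; the last joint's range is limited). The gripper opens to 85 mm and grips with 20 to 120 N. Pads are 22 mm wide; open, the fingers measure 114 mm over their backs; the gripper's body (76 mm by 85 mm) begins 54 mm behind the grasp point. The pads swing forward as they close: fully open they stand 13 mm farther back than shut.
Start: joints at [1.094, 0.628, 0.038, 1.517, -0.027, 0.996, -0.02], TCP at [259.601, -595.924, 231.313] pointing down, gripper open.
Joint ranges: [-3.06, 3.06], [-0.37, 2.12], [-1.25, 1.32], [0.18, 2.47], [-1.1, 4.24], [0.23, 1.98], [-2.94, 2.94]. Speed limits (rad/s): [2.57, 2.57, 3.14, 3.14, 3.14, 3.14, 3.14].

INTERFACE

Orientations are given as [roll, pitch, yaw] about the fixed x, y, z axes, in that order (R = Rz(yaw) Ry(pitch) Rx(roll)).
In Python, from cell import ctrl gives the robot as it stands.
- The arm moves only by the shell command python3 -m creep 'ROWS'. ROWS is JSON, a list of rows, each an object with "hand": the opening, from 0 (shut) to 1 (fully open); "travel": the shift along the tool's x, y, z in cm, a list of three; "angular": the turn, a rotation vector about the tool's x, y, z in degrees, a list of three. In form: [{"hand": hand, "travel": [tx, ty, tz], "angular": [rx, ry, rz]}, ...]. A call has 1 to 20 rows; each row is the pose to reach, as a shift and turn from the pose measured when the call began, along the tool's axes at that moment; what a row does not reach only later rows make up. A row lasts 1/10 s, in which the tool goes at most 50 mm and 8.59 degrees, less where a joint would pass 70% of its speed; a pose out of reach is approached as far as the arm can. A call with a gripper value outside its range is refused whole. The fingers move at their own pace and stop on an object; the grip force is fixed at half the most. Time passes only in rows, so rows that repeat a pose let the fingers close. It gives the time, the measured TCP pose, the force and the opening at its end, in the units of the state.
- ctrl.read_state(): the state, without advancing time (a new reading comes with each control period).
- ctrl.get_image(name): name is "scene" or "top"; returns a dict with "frame" (420x560x3 uint8, red, green, blue), "fx", "fy", "cx", "cy" (pixels), "D" ([k1, k2, p1, p2, k3] as OpenCV has them; the pictures are not rectified), "origin" and "orientation" of the camera in the world. Camera axes: x right, y down, z forward; pixel columns grow to the right and rows downward; lengths in mm; the calibration is good to about 2 mm. A picture is of the moment at which its call begins. There is no depth.
- ctrl.finish_job(): hands the job in, once; it reports no verdict.
Trained networks look in the newest picture that a camera, given by its name, has taken for a name from the list of things; names that differ only in an ending like _2 or _b are one class to them, and where a whole thing is asked for, a point or a joint stands for the part that bears it (a point fixed in the world has none). Each returns a list of dicts, best first, with "confidence" (0 to 1); they miss things now and then, are a little off and sometimes report something else, mostly with a low value. They report only what shows in the picture. A call takes as long as a camera call. They do not tell look-alikes from the thing itself.
- ctrl.regions_of(camera, thing): "region" (420x560 bool, what is visible of it).
- ctrl.spot_point(camera, thing): "at" ([x, y, z] in mm, in world coordinates, good to about 4 mm: a listed point, or the origin of a listed thing).
The state is a dict: "clock": time; "qpos": joint angles; "qd": joint speeds; "tau": joint torques, N m; "eef_pos": TCP position; "tool_rot": TCP orientation; "force": force on the tool from outside, world axes, zero at the start; "torque": the same for the moment, N m; "width": finger opening in mm.
Only numpy, scipy, OpenCV 4.12 (cv2) and the standard library are available. Lean on these libraries where they do the work, as an engineer would, in place of code of your own. Each camera call takes 0.05 s, during which the arm holds its last target. There are 200 camera calls.

TASK

Swing the keeper bar of the press mould clear of the joint and take the square-handled pointed stylus from its stand. Run its tip slowly (under 50 mm a second) down in the open joint between the two mould halves, from the joint's left end as seen from the robot, round both corners to its right end, without lifting it out part-way. Then hang the stylus upright in its own fork again, let go of it, swing the keeper bar back to its stop, and leave everything else where it stands.

Things in the scene. Friction and masses are not known exactly. Their poses are not given: they have to be found in the camera images.
- mould: Press mould: two wooden halves, 130 (x) by 200 (y) mm, flat top 52 mm up. Origin on the table under their centre; x away from the robot, y to its left, turned up to 0.25 rad. The open joint between the halves is a channel 14 mm wide, 10 deep (floor 42 mm up), open at both ends. Its centre line: (x 25, y 100) to (25, 0) to (-25, 0) to (-25, -100) mm. Bed plate: x -105 to 135, y +-115, 12 thick.
- joint_start (a point): Left end (y +100 mm) of the joint's centre line, at the height of the mould's top face (52 mm).
- corner_a (a point): First corner of the joint's centre line, at the height of the mould's top face.
- corner_b (a point): Second corner of the joint's centre line, 50 mm nearer the robot than the first, at the height of the mould's top face.
- joint_finish (a point): Right end (y -100 mm) of the joint's centre line, at the height of the mould's top face.
- keeper (a joint): Swing of the keeper, a steel bar 24 mm wide, 58 to 70 mm up, on an upright pivot behind the mould. 0 rad: on its stop, straight across the mould towards the robot (mould's -x), over the joint's middle; starts at 0 to 0.2. Grows to 1.7 as the handle swings to the robot's left and away (clockwise from above); 1.57 lies along the mould's +y, clear. Stays where left; about 1 N at the handle moves it.
- keeper_grip (a point): Middle of the upper part of the keeper's upright round wooden handle, 22 mm in diameter, on the bar's free end, 165 mm from the pivot. The point is 116 mm above the table, the handle's top 136 mm, the bar's top 70 mm. It can be pinched from above at any yaw.
- keeper_pivot (a point): On the keeper's upright pivot axis (95 mm behind the mould's origin along its x), in the bar, 64 mm above the table.
- stylus: Loose pointed steel stylus, 146 mm long, 0.16 kg, hanging upright by its collar in a fork. Origin on its axis at the underside of the round collar (44 mm across, 6 thick). Above: square wooden handle 24 by 24 mm, faces square to its x and y, from 6 to 66 mm above the origin. Below: shank 11 mm in diameter, tapering from 55 mm below to a tip 6 mm across, 80 mm below the origin.
- stylus_tip (a point): Tip of the stylus, on its axis, 80 mm below its origin.
- stylus_stand_fork (a point): Middle of the fork of the fixed stand holding the stylus, at the top of the prongs, 100 mm up. Slot 24 mm wide along the stand's x, open towards the robot (-x), closed by the post 35 mm beyond the point; prongs 14 mm wide, reaching 28 mm towards the robot; nothing rises above them. The collar rests on the prongs, shank in the slot. Base 110 by 90 by 12 mm. On either side of the mould.
- tamper: Bystander: loose tamper with a round bulbous wooden handle and a thick blunt 18 mm steel shank, 119 mm long, hanging in a second stand of the same kind on the other side of the mould; its handle's top is 154 mm above the table. Origin at the underside of its collar.
- hammer: Bystander: square-headed steel hammer, 220 mm long, lying on the table, 50 mm high.
- spare_block: Bystander: plain wooden block 60 by 130 by 40 mm.
- bottle: Bystander: clear bottle, 60 mm across, 150 mm high, behind the mould.
- bowl: Bystander: white bowl, 110 mm across, 45 mm high, behind the mould.
- brush: Bystander: flat wooden stick 30 by 140 by 18 mm lying to the left of the mould.
- tin: Bystander: open metal tin, 80 mm across, 100 mm high.
Things that resemble listed ones, but are neither listed nor needed, are in the scene too. What is shaped like the stylus but blue, orange or pink is not meant.

How it is judged (in metres and radians):
On the way, in this order (a step that is already met when the one before it is completed fails the run):
1. the keeper bar is swung clear of the joint, at least 1.1 rad open (value of joint keeper above 1.1 rad), for 0.2 s.
2. the stylus tip is down in the joint, at least 3 mm below the mould's top, at the left end (x of stylus_tip in the frame of mould between 0.0175 and 0.0325 m and y of stylus_tip in the frame of mould between 0.0775 and 0.0925 m and z of stylus_tip in the frame of mould between 0.035 and 0.049 m), for 0.05 s.
3. the stylus tip is down in the joint, at least 3 mm below the mould's top, half-way to the first corner (x of stylus_tip in the frame of mould between 0.0175 and 0.0325 m and y of stylus_tip in the frame of mould between 0.0345 and 0.0495 m and z of stylus_tip in the frame of mould between 0.035 and 0.049 m), for 0.05 s.
4. the stylus tip is down in the joint, at least 3 mm below the mould's top, at the first corner (x of stylus_tip in the frame of mould between 0.0175 and 0.0325 m and y of stylus_tip in the frame of mould between -0.0075 and 0.0075 m and z of stylus_tip in the frame of mould between 0.035 and 0.049 m), for 0.05 s.
5. the stylus tip is down in the joint, at least 3 mm below the mould's top, half-way across the step (x of stylus_tip in the frame of mould between -0.0075 and 0.0075 m and y of stylus_tip in the frame of mould between -0.0075 and 0.0075 m and z of stylus_tip in the frame of mould between 0.035 and 0.049 m), for 0.05 s.
6. the stylus tip is down in the joint, at least 3 mm below the mould's top, at the second corner (x of stylus_tip in the frame of mould between -0.0325 and -0.0175 m and y of stylus_tip in the frame of mould between -0.0075 and 0.0075 m and z of stylus_tip in the frame of mould between 0.035 and 0.049 m), for 0.05 s.
7. the stylus tip is down in the joint, at least 3 mm below the mould's top, half-way to the right end (x of stylus_tip in the frame of mould between -0.0325 and -0.0175 m and y of stylus_tip in the frame of mould between -0.0495 and -0.0345 m and z of stylus_tip in the frame of mould between 0.035 and 0.049 m), for 0.05 s.
8. the stylus tip is down in the joint, at least 3 mm below the mould's top, at the right end (x of stylus_tip in the frame of mould between -0.0325 and -0.0175 m and y of stylus_tip in the frame of mould between -0.0925 and -0.0775 m and z of stylus_tip in the frame of mould between 0.035 and 0.049 m), for 0.05 s.
9. the stylus hangs in its own fork again, let go (horizontal distance between stylus and stylus_stand_fork below 0.016 m and z of stylus in the frame of stylus_stand_fork between -0.004 and 0.006 m and angle between stylus's own z axis and vertical below 0.12 rad and contact force between stylus and the fingers below 0.2 N), for 0.2 s.
10. the keeper bar is swung back to its stop, within 0.1 rad (value of joint keeper below 0.1 rad), for 0.2 s.
At the end, for the whole second after the job is handed in: The stylus hangs upright (within 0.12 rad) and still in its own fork, its axis within 16 mm of the fork's middle and its collar on the prongs (within 6 mm), let go; the keeper bar is within 0.1 rad of its stop across the mould; every bystander is within 40 mm of where it started (all of step 9 and linear speed of stylus below 0.02 m/s and value of joint keeper below 0.1 rad and distance of each of tamper, hammer, spare_block, bottle, bowl, brush, tin from where it was at the start of the episode below 0.04 m); the robot touches nothing.
It fails at once if a bystander (tamper, hammer, spare block, bottle, bowl, brush or tin) is moved from its place by more than 40 mm (distance of any of tamper, hammer, spare_block, bottle, bowl, brush, tin from where it was at the start of the episode above 0.04 m).
It fails at once if the stylus is moved at more than 0.1 m/s while its tip is down in the joint, over the middle 140 mm of the mould's width (x of stylus_tip in the frame of mould between -0.06 and 0.06 m and y of stylus_tip in the frame of mould between -0.07 and 0.07 m and z of stylus_tip in the frame of mould between 0.03 and 0.049 m and linear speed of stylus above 0.1 m/s).
It fails at once if the stylus tip is lifted out of the joint part-way (tip 4 to 15 mm above the mould's top, over the middle 120 mm of its width) (x of stylus_tip in the frame of mould between -0.06 and 0.06 m and y of stylus_tip in the frame of mould between -0.06 and 0.06 m and z of stylus_tip in the frame of mould between 0.056 and 0.067 m).
It also fails if it takes over 72 s, if anything falls off the work surface, if the arm or the gripper's body presses on something with over 40 N, if the wrist force passes 120 N, or if a joint passes its speed limit or range.

## Working session

There is one attempt and no reset: what is moved stays moved. The work goes in short steps, Python scripts to look and compute and a shell command to move; the robot and the scene stay as the last step left them, time stands still between calls to the robot, and variables do not carry over. Pictures are saved under pics/ and viewed, about 8 in all and at most 12, crops included, and the job is handed in when it is done.

```bash
ls; mkdir -p pics
cat > h.py <<'E'
import numpy as np, cv2
from cell import ctrl
from scipy.spatial.transform import Rotation as R
E
python3 - <<'E'
from h import *
s=ctrl.read_state(); print({k:np.round(v,3).tolist() for k,v in s.items()})
ims=[]
for c in("scene","top"):
    im=ctrl.get_image(c); ims.append(im["frame"]); cv2.imwrite(f"pics/{c}0.png",im["frame"][:,:,::-1])
    print(c,np.round(im["origin"]),np.round(im["orientation"],3),im["fx"])
    for t in("mould","joint_start","corner_a","corner_b","joint_finish","keeper_grip","keeper_pivot","stylus","stylus_tip","stylus_stand_fork","tamper","hammer","spare_block","bottle","bowl","brush","tin"):
        print(c,t,[(np.round(d["at"]).tolist(),round(d["confidence"],2)) for d in ctrl.spot_point(c,t)][:4])
E
```

```text
pics
{'clock': 0.0, 'qpos': [1.094, 0.629, 0.038, 1.518, -0.027, 0.996, -0.02], 'qd': [-0.0, -0.001, 0.001, -0.0, -0.001, -0.001, -0.002], 'tau': [-0.0, -56.34, 1.226, -19.345, 0.011, 0.011, 0.0], 'eef_pos': [259.346, -595.355, 230.427], 'tool_rot': [3.142, 0.002, -1.16], 'force': [-0.285, 0.079, -0.06], 'torque': [-0.005, 0.029, 0.013], 'width': 84.97}
scene [1410. -254.  918.] [-2.301 -0.009  1.369] 440.5832708777312
scene mould [([531.0, 4.0, -1.0], 0.69)]
scene joint_start [([539.0, 112.0, 52.0], 0.85)]
scene corner_a [([556.0, 12.0, 47.0], 0.95), ([507.0, 4.0, 51.0], 0.74), ([750.0, -80.0, -0.0], 0.52), ([516.0, -92.0, 52.0], 0.3)]
scene corner_b [([556.0, 12.0, 47.0], 0.95), ([507.0, 4.0, 51.0], 0.74), ([750.0, -80.0, -0.0], 0.52), ([516.0, -92.0, 52.0], 0.3)]
scene joint_finish [([521.0, -92.0, 55.0], 0.78), ([427.0, -298.0, 102.0], 0.49)]
scene keeper_grip [([460.0, 26.0, 120.0], 0.64), ([637.0, -481.0, -4.0], 0.27)]
scene keeper_pivot [([628.0, 26.0, 67.0], 0.67)]
scene stylus [([376.0, -434.0, 82.0], 0.72), ([451.0, -416.0, 78.0], 0.66), ([429.0, -300.0, 102.0], 0.56), ([33
[... 1062 characters left out ...]
ip [([459.0, 30.0, 117.0], 0.96), ([425.0, -296.0, 100.0], 0.59)]
top keeper_pivot [([623.0, 27.0, 66.0], 0.73)]
top stylus [([380.0, -432.0, 78.0], 0.77), ([344.0, -192.0, 80.0], 0.71), ([448.0, -423.0, 80.0], 0.66), ([428.0, -295.0, 96.0], 0.57)]
top stylus_tip [([453.0, -419.0, 2.0], 0.62), ([378.0, -436.0, -3.0], 0.46)]
top stylus_stand_fork [([427.0, -299.0, 101.0], 0.58)]
top tamper [([458.0, 279.0, 102.0], 0.53)]
top hammer [([682.0, -327.0, 0.0], 0.93), ([462.0, 28.0, 119.0], 0.43)]
top spare_block [([709.0, 325.0, 5.0], 0.66)]
top bottle [([754.0, -81.0, -0.0], 0.93)]
top bowl [([762.0, 64.0, 2.0], 0.88)]
top brush [([598.0, 304.0, 1.0], 0.68)]
top tin [([645.0, -478.0, 4.0], 0.72)]
```

View pics/scene0.png

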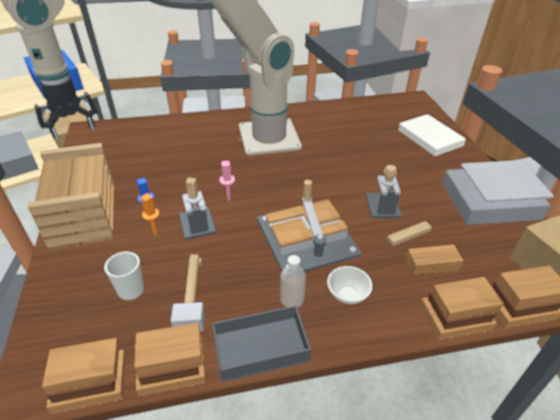

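View pics/top0.png

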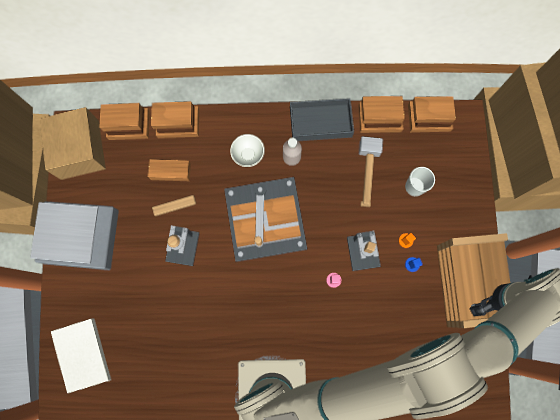

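```bash
cat >> h.py <<'E'
def cam(im):
    Rw=R.from_euler('xyz',im["orientation"]).as_matrix(); o=np.array(im["origin"],float)
    K=np.array([[im["fx"],0,im["cx"]],[0,im["fy"],im["cy"]],[0,0,1.]]); return Rw,o,K,np.array(im["D"],float)
def proj(im,P):
    Rw,o,K,D=cam(im); return cv2.projectPoints(np.atleast_2d(P).astype(float),cv2.Rodrigues(Rw.T)[0],-Rw.T@o,K,D)[0][:,0]
def back(im,uv,z):
    Rw,o,K,D=cam(im); n=cv2.undistortPoints(np.array(uv,float).reshape(-1,1,2),K,D)[:,0]
    d=np.c_[n,np.ones(len(n))]@Rw.T; return o+d*((z-o[2])/d[:,2])[:,None]
def crop(im,c,w,h,k,lines=()):
    x0,y0=int(c[0]-w/2),int(c[1]-h/2); f=im["frame"][y0:y0+h,x0:x0+w,::-1]
    f=cv2.resize(f,None,fx=k,fy=k,interpolation=cv2.INTER_CUBIC)
    for L,col in lines:
        p=(proj(im,L)-[x0,y0]+.5)*k; cv2.polylines(f,[np.round(p).astype(int)],False,col,1,cv2.LINE_AA)
    return f
def T(c,yaw,P):
    P=np.atleast_2d(P).astype(float); q=R.from_euler('z',yaw).apply(P); q[:,:2]+=c; return q
E
python3 - <<'E'
from h import *
c=(531.5,8);yaw=.167
J=T(c,yaw,[[25,100,52],[25,0,52],[-25,0,52],[-25,-100,52]])
B=T(c,yaw,[[135,115,12],[-105,115,12],[-105,-115,12],[135,-115,12],[135,115,12]])
M=T(c,yaw,[[65,100,52],[-65,100,52],[-65,-100,52],[65,-100,52],[65,100,52]])
im=ctrl.get_image("top"); 
a=crop(im,proj(im,[[540,8,50]])[0],100,100,4,[(J,(0,0,255)),(B,(0,255,0)),(M,(255,0,0))])
b=crop(im,proj(im,[[430,-296,100]])[0],50,50,8)
im=ctrl.get_image("scene")
d=crop(im,proj(im,[[430,-296,120]])[0],100,50,4)
e=crop(im,proj(im,[[460,276,120]])[0],100,50,4)
cv2.imwrite("pics/c1.png",np.vstack([np.hstack([a,b]),np.hstack([d,e])]))
E
```

```text
(no output)
```

View pics/c1.png

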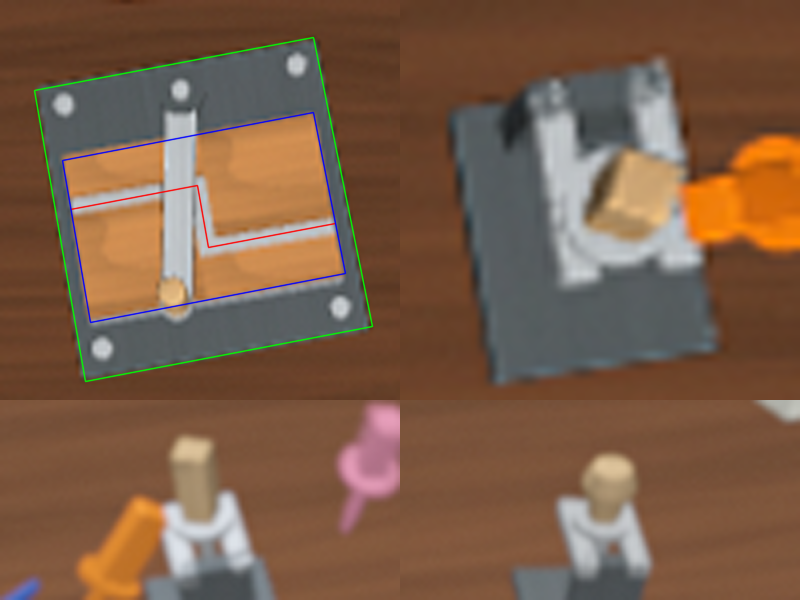

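```bash
cat >> h.py <<'E'
def rel(targets,show=True):
    """targets: list of (x,y,z,yaw) tool-down world poses -> travel cm, angular deg in present tool axes"""
    s=ctrl.read_state(); R0=R.from_euler('xyz',s["tool_rot"]); p=np.array(s["eef_pos"])
    for x,y,z,w in targets:
        Rt=R.from_euler('xyz',[np.pi,0,w]); print(np.round(R0.inv().apply(np.array([x,y,z])-p)/10,2).tolist(),np.round((R0.inv()*Rt).as_rotvec(degrees=True),1).tolist())
def st():
    s=ctrl.read_state(); print({k:np.round(s[k],2).tolist() for k in("clock","eef_pos","tool_rot","force","width")})
E
python3 -c "
from h import *
rel([(459.5,28,190,-.26)])"
```

```text
[-49.22, -43.24, 4.13] [0.0, -0.0, -51.6]
```

```bash
python3 -m creep '[{"hand":1,"travel":[-4,-3.5,0.3],"angular":[0,0,-4]},{"hand":1,"travel":[-8,-7,0.6],"angular":[0,0,-8]},{"hand":1,"travel":[-11.5,-10.1,0.9],"angular":[0,0,-12]},{"hand":1,"travel":[-15,-13.2,1.2],"angular":[0,0,-16]},{"hand":1,"travel":[-18.5,-16.3,1.5],"angular":[0,0,-20]},{"hand":1,"travel":[-22,-19.4,1.8],"angular":[0,0,-24]},{"hand":1,"travel":[-25.5,-22.4,2.1],"angular":[0,0,-28]},{"hand":1,"travel":[-29,-25.5,2.4],"angular":[0,0,-32]},{"hand":1,"travel":[-32.5,-28.6,2.7],"angular":[0,0,-36]},{"hand":1,"travel":[-36,-31.6,3],"angular":[0,0,-40]},{"hand":1,"travel":[-39.5,-34.7,3.3],"angular":[0,0,-44]},{"hand":1,"travel":[-43,-37.8,3.6],"angular":[0,0,-47]},{"hand":1,"travel":[-46,-40.4,3.9],"angular":[0,0,-50]},{"hand":1,"travel":[-48.2,-42.3,4.1],"angular":[0,0,-51.6]},{"hand":1,"travel":[-49.2,-43.2,4.1],"angular":[0,0,-51.6]},{"hand":1,"travel":[-49.2,-43.2,4.1],"angular":[0,0,-51.6]},{"hand":1,"travel":[-49.2,-43.2,4.1],"angular":[0,0,-51.6]}]'; python3 -c "
from h import *
st()
rel([(459.5,28,97,-.26)])"
```

```text
clock: 3.6
eef_pos: [458.8, 26.0, 190.3]
tool_rot: [3.14, 0.0, -0.261]
force: [0.1, -1.3, 0.2]
width: 85.7
{'clock': 3.6, 'eef_pos': [458.76, 26.02, 190.3], 'tool_rot': [3.14, 0.0, -0.26], 'force': [0.07, -1.29, 0.24], 'width': 85.66}
[0.02, -0.22, 9.33] [0.1, 0.0, -0.1]
```

```bash
python3 -m creep '[{"hand":1,"travel":[0,-0.2,4],"angular":[0,0,0]},{"hand":1,"travel":[0,-0.2,7.5],"angular":[0,0,0]},{"hand":1,"travel":[0,-0.2,9.3],"angular":[0,0,0]},{"hand":1,"travel":[0,-0.2,9.3],"angular":[0,0,0]},{"hand":0,"travel":[0,-0.2,9.3],"angular":[0,0,0]},{"hand":0,"travel":[0,-0.2,9.3],"angular":[0,0,0]},{"hand":0,"travel":[0,-0.2,9.3],"angular":[0,0,0]},{"hand":0,"travel":[0,-0.2,9.3],"angular":[0,0,0]},{"hand":0,"travel":[0,-0.2,9.3],"angular":[0,0,0]},{"hand":0,"travel":[0,-0.2,9.3],"angular":[0,0,0]},{"hand":0,"travel":[0,-0.2,9.3],"angular":[0,0,0]},{"hand":0,"travel":[0,-0.2,9.3],"angular":[0,0,0]}]'; python3 -c "
from h import *
pv=np.array([625,24.5]);L=165.5;s=ctrl.read_state();p=s['eef_pos'];print(np.hypot(*(np.array(p[:2])-pv)))
th0=.167+np.pi
a0=np.arctan2(p[1]-pv[1],p[0]-pv[0])%(2*np.pi);print('keeper',th0-a0)
rel([(pv[0]+L*np.cos(th0-k),pv[1]+L*np.sin(th0-k),97,-.26) for k in np.arange(.2,1.51,.1)])"
```

```text
clock: 4.8
eef_pos: [458.9, 27.7, 98.2]
tool_rot: [3.14, 0.0, -0.261]
force: [-2.0, -0.8, 8.0]
width: 20.6
166.168731091694
keeper 0.1863914266969009
[0.01, -0.24, 0.12] [0.1, 0.0, -0.1]
[-0.28, -1.86, 0.11] [0.1, 0.0, -0.1]
[-0.41, -3.51, 0.11] [0.1, 0.0, -0.1]
[-0.37, -5.17, 0.11] [0.1, 0.0, -0.1]
[-0.17, -6.81, 0.1] [0.1, 0.0, -0.1]
[0.19, -8.42, 0.1] [0.1, 0.0, -0.1]
[0.71, -9.99, 0.1] [0.1, 0.0, -0.1]
[1.39, -11.5, 0.09] [0.1, 0.0, -0.1]
[2.21, -12.94, 0.09] [0.1, 0.0, -0.1]
[3.18, -14.28, 0.09] [0.1, 0.0, -0.1]
[4.27, -15.52, 0.09] [0.1, 0.0, -0.1]
[5.48, -16.65, 0.08] [0.1, 0.0, -0.1]
[6.8, -17.65, 0.08] [0.1, 0.0, -0.1]
[8.21, -18.51, 0.08] [0.1, 0.0, -0.1]
```

```bash
python3 -m creep '[{"hand":0,"travel":[-0.1,-0.9,0],"angular":[0,0,0]},{"hand":0,"travel":[-0.3,-1.9,0],"angular":[0,0,0]},{"hand":0,"travel":[-0.4,-3.5,0],"angular":[0,0,0]},{"hand":0,"travel":[-0.4,-5.2,0],"angular":[0,0,0]},{"hand":0,"travel":[-0.2,-6.8,0],"angular":[0,0,0]},{"hand":0,"travel":[0.2,-8.4,0],"angular":[0,0,0]},{"hand":0,"travel":[0.7,-10,0],"angular":[0,0,0]},{"hand":0,"travel":[1.4,-11.5,0],"angular":[0,0,0]},{"hand":0,"travel":[2.2,-12.9,0],"angular":[0,0,0]},{"hand":0,"travel":[3.2,-14.3,0],"angular":[0,0,0]},{"hand":0,"travel":[4.3,-15.5,0],"angular":[0,0,0]},{"hand":0,"travel":[5.5,-16.7,0],"angular":[0,0,0]},{"hand":0,"travel":[6.8,-17.7,0],"angular":[0,0,0]},{"hand":0,"travel":[8.2,-18.5,0],"angular":[0,0,0]},{"hand":0,"travel":[8.2,-18.5,0],"angular":[0,0,0]},{"hand":0,"travel":[8.2,-18.5,0],"angular":[0,0,0]}]'; python3 -c "
from h import *
st();pv=np.array([625,24.5]);p=ctrl.read_state()['eef_pos'];print(np.hypot(*(np.array(p[:2])-pv)))"
```

```text
clock: 6.4
eef_pos: [586.4, 195.8, 98.5]
tool_rot: [-3.131, 0.0, -0.254]
force: [0.2, 12.7, -0.6]
width: 19.3
{'clock': 6.4, 'eef_pos': [586.44, 195.78, 98.46], 'tool_rot': [-3.13, 0.0, -0.25], 'force': [0.17, 12.66, -0.58], 'width': 19.27}
175.56298922083818
```

```bash
python3 -m creep '[{"hand":0,"travel":[0,0,0],"angular":[0,0,0]},{"hand":0,"travel":[0,0,0],"angular":[0,0,0]}]'; python3 -m creep '[{"hand":0.5,"travel":[0,0,0],"angular":[0,0,0]},{"hand":1,"travel":[0,0,0],"angular":[0,0,0]},{"hand":1,"travel":[0,0,0],"angular":[0,0,0]},{"hand":1,"travel":[0,0,0],"angular":[0,0,0]},{"hand":1,"travel":[0,0,0],"angular":[0,0,0]}]';python3 - <<'E'
from h import *
im=ctrl.get_image("top")
for t in("keeper_grip","keeper_pivot"):print(t,[(np.round(d["at"]).tolist(),round(d["confidence"],2)) for d in ctrl.spot_point("top",t)][:3])
im=ctrl.get_image("scene")
for t in("keeper_grip","keeper_pivot"):print(t,[(np.round(d["at"]).tolist(),round(d["confidence"],2)) for d in ctrl.spot_point("scene",t)][:3])
rel([(586,190,190,-.26)])
E
```

```text
clock: 6.6
eef_pos: [587.3, 196.2, 98.4]
tool_rot: [-3.132, -0.001, -0.251]
force: [2.2, -1.1, 0.2]
width: 18.8
clock: 7.1
eef_pos: [587.3, 196.3, 98.4]
tool_rot: [-3.131, -0.001, -0.251]
force: [0.3, -0.7, -0.1]
width: 85.4
keeper_grip []
keeper_pivot [([619.0, 24.0, 68.0], 0.89), ([539.0, 111.0, 55.0], 0.67), ([531.0, 6.0, -1.0], 0.65)]
keeper_grip [([585.0, 180.0, 115.0], 0.88)]
keeper_pivot [([625.0, 22.0, 65.0], 0.77), ([636.0, -481.0, -3.0], 0.15)]
[0.04, 0.54, -9.16] [-0.6, -0.1, 0.5]
```

```bash
python3 -m creep '[{"hand":1,"travel":[0,0,-4],"angular":[0,0,0]},{"hand":1,"travel":[0,0,-8],"angular":[0,0,0]},{"hand":1,"travel":[0,0.5,-11],"angular":[-0.6,0,0.5]},{"hand":1,"travel":[0,0.5,-12],"angular":[-0.6,0,0.5]}]';python3 - <<'E'
from h import *
rel([(428,-200,230,-.26)])
for c in("top","scene"):
    im=ctrl.get_image(c) ; im["frame"]=cv2.imread(f"pics/{c}0.png")[:,:,::-1]
    import pickle; pickle.dump(im,open(f"{c}.pkl","wb"))
im=pickle.load(open("top.pkl","rb"))
c=proj(im,[[430,-296,100]])[0]; o=np.array([int(c[0]-25),int(c[1]-25)])
q=np.array([[627,150],[686,166],[668,236],[610,212]])  # handle top corners, roughly
uv=o+(q-[400,0])/8-.5
P=back(im,uv,166);print(np.round(P,1),P.mean(0)); print([np.round(np.degrees(np.arctan2(*(P[j]-P[i])[[1,0]])),1) for i,j in((0,1),(1,2),(2,3),(3,0))])
E
```

```text
clock: 7.8
eef_pos: [587.4, 190.5, 222.0]
tool_rot: [-3.139, -0.006, -0.261]
force: [0.4, 0.3, 0.2]
width: 85.6
[-5.32, 41.84, -0.94] [-0.1, -0.4, -0.0]
[[ 442.2 -292.2  166. ]
 [ 435.8 -313.2  166. ]
 [ 410.8 -305.2  166. ]
 [ 420.  -284.8  166. ]] [ 427.20690222 -298.8512224   166.        ]
[np.float64(-106.9), np.float64(162.5), np.float64(65.7), np.float64(-18.3)]
```

```bash
python3 -m creep '[{"hand":1,"travel":[-0.5,4,0],"angular":[0,0,0]},{"hand":1,"travel":[-1,8,-0.2],"angular":[0,0,0]},{"hand":1,"travel":[-1.5,12.5,-0.4],"angular":[0,0,0]},{"hand":1,"travel":[-2.1,17,-0.5],"angular":[0,0,0]},{"hand":1,"travel":[-2.7,21.5,-0.6],"angular":[0,0,0]},{"hand":1,"travel":[-3.3,26,-0.7],"angular":[0,0,0]},{"hand":1,"travel":[-3.9,30.5,-0.8],"angular":[0,0,0]},{"hand":1,"travel":[-4.5,35,-0.9],"angular":[0,0,0]},{"hand":1,"travel":[-5,39,-0.9],"angular":[0,0,0]},{"hand":1,"travel":[-5.3,41.8,-0.9],"angular":[0,-0.4,0]},{"hand":1,"travel":[-5.3,41.8,-0.9],"angular":[0,-0.4,0]}]';python3 - <<'E'
from h import *
from scipy.optimize import minimize
ims={c:ctrl.get_image(c) for c in("top","scene")}
st()
k=6; crops={}
for c,im in ims.items():
    ce=proj(im,[[531,8,50]])[0]; x0,y0=int(ce[0]-45),int(ce[1]-45); f=im["frame"][y0:y0+90,x0:x0+90]
    hsv=cv2.cvtColor(cv2.resize(f,None,fx=k,fy=k,interpolation=cv2.INTER_CUBIC),cv2.COLOR_RGB2HSV)
    wood=((hsv[...,0]<22)&(hsv[...,1]>110)&(hsv[...,2]>140)).astype(np.float32)
    # remove dark table: restrict to near mould
    crops[c]=(im,x0,y0,wood)
cl=np.array([[25,110],[25,0],[-25,0],[-25,-110]])
def ren(c,p,z=52):
    im,x0,y0,w=crops[c]; m=np.zeros(w.shape,np.float32)
    g=lambda P:np.round(((proj(im,T(p[:2],p[2],np.c_[P,np.full(len(P),z)]))-[x0,y0]+.5)*k)*16).astype(int)
    cv2.fillPoly(m,[g(np.array([[65,100],[-65,100],[-65,-100],[65,-100]]))],1,shift=4)
    ch=np.array([[32,102],[32,-7],[-18,-7],[-18,-102],[-32,-102],[-32,7],[18,7],[18,102]])
    cv2.fillPoly(m,[g(ch)],0,shift=4); return m
reg={}
for c in crops:
    reg[c]=cv2.dilate((ren(c,(531.5,8,.167))>0).astype(np.uint8),np.ones((61,61)))>0
def cost(p,cs):
    t=0
    for c in cs:
        w=crops[c][3]; d=np.abs(ren(c,p)-w)*reg[c]; t+=d.sum()/w.sum()
    return t
for cs in(["top"],["scene"],["top","scene"]):
    r=min((minimize(cost,(531.5+a,8+b,.167),args=(cs,),method="Nelder-Mead",options=dict(initial_simplex=np.array([[531.5+a,8+b,.15],[534+a,8+b,.17],[531.5+a,11+b,.18],[528+a,5+b,.165]]))) for a in(-3,3) for b in(-3,3)),key=lambda r:r.fun); print(cs,np.round(r.x,3),r.fun)
p=r.x; print("start cost",cost((531.5,8,.167),["top","scene"]))
J=T(p[:2],p[2],[[25,100,52],[25,0,52],[-25,0,52],[-25,-100,52]])
out=[]
for c in crops:
    im=ims[c]; out.append(crop(im,proj(im,[[531,30,50]])[0],100,75,4,[(J,(0,0,255)),(T(p[:2],p[2],[[65,100,52],[-65,100,52],[-65,-100,52],[65,-100,52],[65,100,52]]),(255,0,0))]))
im=ims["top"];im2=ims["scene"]
a=crop(im,proj(im,[[428,-297,140]])[0],50,37,8,[(T((428,-297.5),-.31,[[12,12,166],[12,-12,166],[-12,-12,166],[-12,12,166],[12,12,166]]),(0,0,255))])
b=crop(im2,proj(im2,[[428,-297,120]])[0],50,37,8,[(T((428,-297.5),-.31,[[12,12,166],[12,-12,166],[-12,-12,166],[-12,12,166],[12,12,166]]),(0,0,255))])
cv2.imwrite("pics/c2.png",np.vstack([np.hstack(out),np.hstack([a,b])]))
E
```

```text
clock: 9.0
eef_pos: [424.5, -203.7, 226.2]
tool_rot: [3.142, 0.007, -0.268]
force: [0.2, 0.4, 0.9]
width: 85.3
{'clock': 9.1, 'eef_pos': [426.68, -199.55, 226.66], 'tool_rot': [-3.14, 0.01, -0.26], 'force': [-0.39, 0.57, -0.03], 'width': 85.44}
['top'] [5.31864e+02 8.28800e+00 1.48000e-01] 0.020841535180807114
['scene'] [5.32507e+02 7.78700e+00 1.56000e-01] 0.16852028667926788
['top', 'scene'] [5.31977e+02 7.93000e+00 1.51000e-01] 0.19750520586967468
start cost 0.22494784
```

View pics/c2.png

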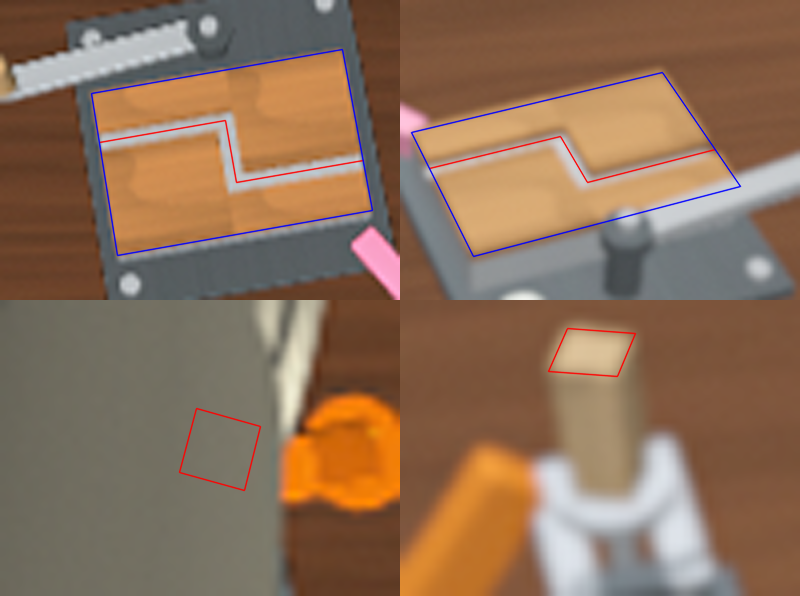

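Run:
```python
from h import *
a=ctrl.get_image("scene")["frame"][120:330,80:460]; b=ctrl.get_image("top")["frame"][130:330,150:530]
cv2.imwrite("pics/f2.png",cv2.resize(np.vstack([a,b])[:,:,::-1],None,fx=1.45,fy=1.45,interpolation=cv2.INTER_CUBIC))
```

```text
(no output)
```

View pics/f2.png

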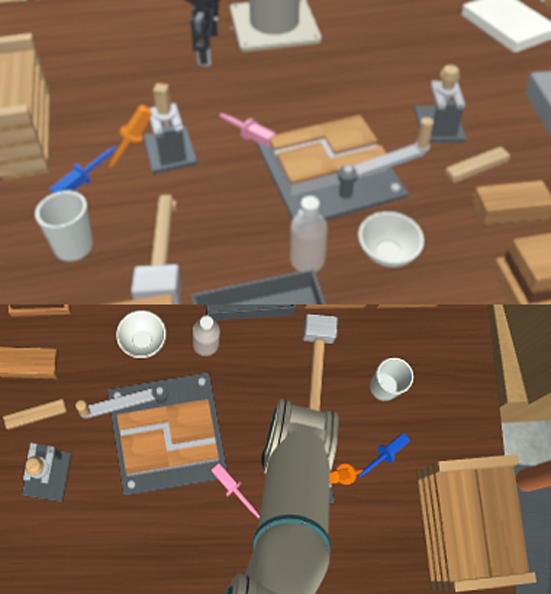

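```bash
python3 -c "
from h import *
rel([(428,-298,205,-.31),(428,-298,120,-.31)])"
```

```text
[2.6, 9.64, 2.18] [-0.1, 0.3, 3.0]
[2.63, 9.66, 10.68] [-0.1, 0.3, 3.0]
```

```bash
python3 -m creep '[{"hand":1,"travel":[1,3.5,0.5],"angular":[0,0.3,1.5]},{"hand":1,"travel":[2,7,1],"angular":[0,0.3,3]},{"hand":1,"travel":[2.6,9.6,1.5],"angular":[0,0.3,3]},{"hand":1,"travel":[2.6,9.6,2],"angular":[0,0.3,3]},{"hand":1,"travel":[2.6,9.6,2.2],"angular":[0,0.3,3]},{"hand":1,"travel":[2.6,9.6,2.2],"angular":[0,0.3,3]},{"hand":1,"travel":[2.6,9.6,2.2],"angular":[0,0.3,3]}]'; python3 -c "
from h import *
rel([(428,-298,120,-.31)])"
```

```text
clock: 9.9
eef_pos: [428.8, -295.8, 204.9]
tool_rot: [-3.138, -0.001, -0.308]
force: [0.2, -0.3, -1.1]
width: 85.1
[-0.01, 0.26, 8.49] [-0.2, -0.0, 0.1]
```

```bash
python3 -m creep '[{"hand":1,"travel":[0,0.2,3],"angular":[-0.2,0,0]},{"hand":1,"travel":[0,0.2,6],"angular":[-0.2,0,0]},{"hand":1,"travel":[0,0.2,8],"angular":[-0.2,0,0]},{"hand":1,"travel":[0,0.2,8.5],"angular":[-0.2,0,0]},{"hand":1,"travel":[0,0.2,8.5],"angular":[-0.2,0,0]},{"hand":0,"travel":[0,0.2,8.5],"angular":[-0.2,0,0]},{"hand":0,"travel":[0,0.2,8.5],"angular":[-0.2,0,0]},{"hand":0,"travel":[0,0.2,8.5],"angular":[-0.2,0,0]},{"hand":0,"travel":[0,0.2,8.5],"angular":[-0.2,0,0]},{"hand":0,"travel":[0,0.2,8.5],"angular":[-0.2,0,0]},{"hand":0,"travel":[0,0.2,8.5],"angular":[-0.2,0,0]},{"hand":0,"travel":[0,0.2,8.5],"angular":[-0.2,0,0]}]'; python3 -c "
from h import *
rel([(428,-298,235,-.31)])"
```

```text
clock: 11.1
eef_pos: [428.5, -297.8, 120.5]
tool_rot: [3.141, -0.001, -0.308]
force: [-0.9, -0.5, 5.9]
width: 23.2
[-0.02, 0.04, -11.45] [0.0, -0.1, 0.1]
```

```bash
python3 -m creep '[{"hand":0,"travel":[0,0,-1],"angular":[0,0,0]},{"hand":0,"travel":[0,0,-2.5],"angular":[0,0,0]},{"hand":0,"travel":[0,0,-5],"angular":[0,0,0]},{"hand":0,"travel":[0,0,-8],"angular":[0,0,0]},{"hand":0,"travel":[0,0,-10.5],"angular":[0,0,0]},{"hand":0,"travel":[0,0,-11.5],"angular":[0,0,0]},{"hand":0,"travel":[0,0,-11.5],"angular":[0,0,0]}]'; python3 -c "
from h import *
q=T((531.9,8.2),.149,[[25,86,0]])[0];print(q)
rel([(q[0],q[1],235,-.31)])"
```

```text
clock: 11.8
eef_pos: [428.9, -298.1, 236.8]
tool_rot: [3.14, -0.004, -0.308]
force: [0.6, -0.0, -2.2]
width: 23.6
[543.85636187  96.95835403   0.        ]
[-1.03, -41.13, 0.11] [0.1, -0.2, 0.1]
```

```bash
python3 -m creep '[{"hand":0,"travel":[0,-2,0],"angular":[0,0,0]},{"hand":0,"travel":[-0.1,-5,0],"angular":[0,0,0]},{"hand":0,"travel":[-0.2,-8.5,0],"angular":[0,0,0]},{"hand":0,"travel":[-0.3,-12,0],"angular":[0,0,0]},{"hand":0,"travel":[-0.4,-15.5,0],"angular":[0,0,0]},{"hand":0,"travel":[-0.5,-19,0],"angular":[0,0,0]},{"hand":0,"travel":[-0.6,-22.5,0],"angular":[0,0,0]},{"hand":0,"travel":[-0.7,-26,0],"angular":[0,0,0]},{"hand":0,"travel":[-0.8,-29.5,0],"angular":[0,0,0]},{"hand":0,"travel":[-0.9,-33,0],"angular":[0,0,0]},{"hand":0,"travel":[-1,-36.5,0],"angular":[0,0,0]},{"hand":0,"travel":[-1,-39,0],"angular":[0,0,0]},{"hand":0,"travel":[-1,-40.5,0],"angular":[0,-0.2,0]},{"hand":0,"travel":[-1,-41.1,0],"angular":[0,-0.2,0]},{"hand":0,"travel":[-1,-41.1,0],"angular":[0,-0.2,0]},{"hand":0,"travel":[-1,-41.1,0],"angular":[0,-0.2,0]},{"hand":0,"travel":[-1,-41.1,0],"angular":[0,-0.2,0]}]'; python3 -c "
from h import *
q=T((531.9,8.2),.149,[[25,86,0]])[0]
rel([(q[0],q[1],180,-.31)])"
```

```text
clock: 13.5
eef_pos: [543.8, 94.7, 236.0]
tool_rot: [3.139, -0.0, -0.311]
force: [0.0, -0.3, -1.9]
width: 23.3
[-0.07, -0.23, 5.6] [0.1, -0.0, -0.0]
```

```bash
python3 -m creep '[{"hand":0,"travel":[-0.1,-0.2,2.5],"angular":[0,0,0]},{"hand":0,"travel":[-0.1,-0.2,4.5],"angular":[0,0,0]},{"hand":0,"travel":[-0.1,-0.2,6],"angular":[0,0,0]},{"hand":0,"travel":[-0.1,-0.2,6.6],"angular":[0,0,0]},{"hand":0,"travel":[-0.1,-0.2,6.6],"angular":[0,0,0]},{"hand":0,"travel":[-0.1,-0.2,6.6],"angular":[0,0,0]}]'
python3 - <<'E'
from h import *
im=ctrl.get_image("scene"); st()
for t in("stylus_tip","stylus","joint_start"):print(t,[(np.round(d["at"],1).tolist(),round(d["confidence"],2)) for d in ctrl.spot_point("scene",t)][:4])
s=ctrl.read_state();p=np.array(s["eef_pos"]);
tip=p-[0,0,100.5]; J=T((531.9,8.2),.149,[[25,100,52],[25,0,52],[-25,0,52],[-25,-100,52]])
L=[(J,(0,0,255)),(np.array([tip,tip+[0,0,80]]),(0,255,0)),(np.array([tip,[tip[0],tip[1],52]]),(255,0,0))]
a=crop(im,proj(im,[tip])[0],100,100,6,L)
cv2.imwrite("pics/tip.png",a)
E
```

```text
clock: 14.1
eef_pos: [544.0, 96.5, 170.7]
tool_rot: [3.14, -0.001, -0.311]
force: [0.1, 0.6, -1.1]
width: 23.0
{'clock': 14.15, 'eef_pos': [544.12, 96.63, 170.91], 'tool_rot': [3.14, -0.0, -0.31], 'force': [-0.56, -0.47, -1.61], 'width': 23.38}
stylus_tip [([437.6, -400.7, 34.2], 0.87), ([447.5, -420.3, 3.7], 0.82), ([358.0, -182.8, 11.3], 0.71), ([544.4, 97.9, 72.1], 0.47)]
stylus [([481.8, -464.8, 23.6], 0.82), ([543.5, 95.1, 152.2], 0.74), ([440.2, -366.9, 62.9], 0.68), ([409.0, -133.6, 21.8], 0.5)]
joint_start [([539.0, 109.5, 53.0], 0.96)]
```

View pics/tip.png

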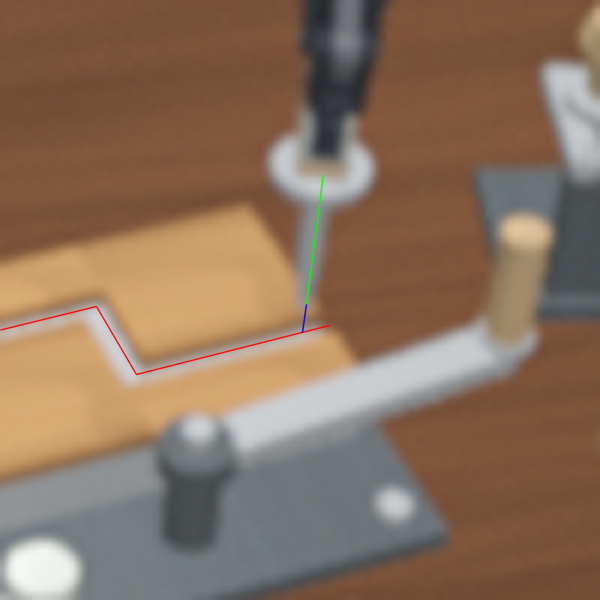

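```bash
python3 -m creep '[{"hand":0,"travel":[0,0,0.4],"angular":[0,0,0]},{"hand":0,"travel":[0,0,0.8],"angular":[0,0,0]},{"hand":0,"travel":[0,0,1.2],"angular":[0,0,0]},{"hand":0,"travel":[0,0,1.6],"angular":[0,0,0]},{"hand":0,"travel":[0,0,2],"angular":[0,0,0]},{"hand":0,"travel":[0,0,2.3],"angular":[0,0,0]},{"hand":0,"travel":[0,0,2.5],"angular":[0,0,0]},{"hand":0,"travel":[0,0,2.55],"angular":[0,0,0]},{"hand":0,"travel":[0,0,2.55],"angular":[0,0,0]},{"hand":0,"travel":[0,0,2.55],"angular":[0,0,0]}]'
python3 - <<'E'
from h import *
st();s=ctrl.read_state();z=145.5
q=T((532.1,8.1),.151,[[25,85,z]]+[[25,y,z] for y in (70,50,30,10,0)])
rel([(*a,-.31) for a in q])
print(R.from_euler('z',-.151).apply(np.array(s["eef_pos"])-[532.1,8.1,0]))
E
```

```text
clock: 15.3
eef_pos: [544.1, 96.8, 145.4]
tool_rot: [3.14, -0.002, -0.311]
force: [0.1, -0.3, -1.9]
width: 23.3
{'clock': 15.3, 'eef_pos': [544.09, 96.78, 145.45], 'tool_rot': [3.14, -0.0, -0.31], 'force': [0.13, -0.3, -1.87], 'width': 23.26}
[0.02, 0.09, -0.0] [0.1, -0.1, -0.0]
[0.69, 1.43, -0.0] [0.1, -0.1, -0.0]
[1.58, 3.22, 0.0] [0.1, -0.1, -0.0]
[2.47, 5.01, 0.01] [0.1, -0.1, -0.0]
[3.36, 6.8, 0.01] [0.1, -0.1, -0.0]
[3.81, 7.7, 0.02] [0.1, -0.1, -0.0]
[ 25.19422584  85.86940875 145.44972283]
```

```bash
python3 -m creep '[{"hand":0,"travel":[0.09,0.18,0],"angular":[0,0,0]},{"hand":0,"travel":[0.22,0.45,0],"angular":[0,0,0]},{"hand":0,"travel":[0.4,0.8,0],"angular":[0,0,0]},{"hand":0,"travel":[0.58,1.17,0],"angular":[0,0,0]},{"hand":0,"travel":[0.76,1.54,0],"angular":[0,0,0]},{"hand":0,"travel":[0.94,1.9,0],"angular":[0,0,0]},{"hand":0,"travel":[1.12,2.26,0],"angular":[0,0,0]},{"hand":0,"travel":[1.3,2.63,0],"angular":[0,0,0]},{"hand":0,"travel":[1.48,3,0],"angular":[0,0,0]},{"hand":0,"travel":[1.66,3.36,0],"angular":[0,0,0]},{"hand":0,"travel":[1.84,3.72,0],"angular":[0,0,0]},{"hand":0,"travel":[2.02,4.08,0],"angular":[0,0,0]},{"hand":0,"travel":[2.2,4.44,0],"angular":[0,0,0]},{"hand":0,"travel":[2.38,4.8,0],"angular":[0,0,0]},{"hand":0,"travel":[2.56,5.17,0],"angular":[0,0,0]},{"hand":0,"travel":[2.72,5.5,0],"angular":[0,0,0]},{"hand":0,"travel":[2.87,5.8,0],"angular":[0,0,0]},{"hand":0,"travel":[3,6.06,0],"angular":[0,0,0]},{"hand":0,"travel":[3,6.06,0],"angular":[0,0,0]},{"hand":0,"travel":[3,6.06,0],"angular":[0,0,0]}]'
python3 - <<'E'
from h import *
st();s=ctrl.read_state();z=145.5
q=T((532.1,8.1),.151,[[25,0,z],[-25,0,z]])
rel([(*a,-.31) for a in q])
print(R.from_euler('z',-.151).apply(np.array(s["eef_pos"])-[532.1,8.1,0]))
E
```

```text
clock: 17.3
eef_pos: [554.1, 30.0, 145.6]
tool_rot: [3.14, -0.002, -0.311]
force: [-0.2, 0.2, -1.0]
width: 23.3
{'clock': 17.3, 'eef_pos': [554.13, 29.99, 145.61], 'tool_rot': [3.14, -0.0, -0.31], 'force': [-0.2, 0.17, -0.97], 'width': 23.3}
[0.81, 1.64, 0.02] [0.1, -0.1, -0.0]
[-3.67, 3.87, 0.01] [0.1, -0.1, -0.0]
[ 25.07473954  18.3285765  145.61398324]
```

```bash
python3 -m creep '[{"hand":0,"travel":[0.1,0.2,0],"angular":[0,0,0]},{"hand":0,"travel":[0.25,0.5,0],"angular":[0,0,0]},{"hand":0,"travel":[0.43,0.87,0],"angular":[0,0,0]},{"hand":0,"travel":[0.6,1.22,0],"angular":[0,0,0]},{"hand":0,"travel":[0.74,1.5,0],"angular":[0,0,0]},{"hand":0,"travel":[0.81,1.64,0],"angular":[0,0,0]},{"hand":0,"travel":[0.81,1.64,0],"angular":[0,0,0]},{"hand":0,"travel":[0.81,1.64,0],"angular":[0,0,0]},{"hand":0,"travel":[0.63,1.73,0],"angular":[0,0,0]},{"hand":0,"travel":[0.32,1.88,0],"angular":[0,0,0]},{"hand":0,"travel":[-0.04,2.06,0],"angular":[0,0,0]},{"hand":0,"travel":[-0.4,2.24,0],"angular":[0,0,0]},{"hand":0,"travel":[-0.76,2.42,0],"angular":[0,0,0]},{"hand":0,"travel":[-1.12,2.6,0],"angular":[0,0,0]},{"hand":0,"travel":[-1.43,2.76,0],"angular":[0,0,0]},{"hand":0,"travel":[-1.43,2.76,0],"angular":[0,0,0]}]'
python3 - <<'E'
from h import *
st();s=ctrl.read_state();z=145.5
q=T((532.1,8.1),.151,[[-25,0,z],[-25,-86,z]])
rel([(*a,-.31) for a in q])
print(R.from_euler('z',-.151).apply(np.array(s["eef_pos"])-[532.1,8.1,0]))
E
```

```text
clock: 18.9
eef_pos: [531.4, 7.9, 145.6]
tool_rot: [3.14, -0.001, -0.311]
force: [0.3, 0.1, -3.0]
width: 23.1
{'clock': 18.9, 'eef_pos': [531.42, 7.91, 145.64], 'tool_rot': [3.14, -0.0, -0.31], 'force': [0.26, 0.11, -2.96], 'width': 23.09}
[-2.18, 1.07, 0.01] [0.1, -0.1, -0.0]
[1.65, 8.77, 0.03] [0.1, -0.1, -0.0]
[-7.00792167e-01 -8.76923890e-02  1.45638596e+02]
```

```bash
python3 -m creep '[{"hand":0,"travel":[-0.18,0.09,0],"angular":[0,0,0]},{"hand":0,"travel":[-0.5,0.25,0],"angular":[0,0,0]},{"hand":0,"travel":[-0.86,0.42,0],"angular":[0,0,0]},{"hand":0,"travel":[-1.22,0.6,0],"angular":[0,0,0]},{"hand":0,"travel":[-1.58,0.78,0],"angular":[0,0,0]},{"hand":0,"travel":[-1.9,0.94,0],"angular":[0,0,0]},{"hand":0,"travel":[-2.15,1.06,0],"angular":[0,0,0]},{"hand":0,"travel":[-2.18,1.07,0],"angular":[0,0,0]},{"hand":0,"travel":[-2.18,1.07,0],"angular":[0,0,0]},{"hand":0,"travel":[-2.1,1.25,0],"angular":[0,0,0]},{"hand":0,"travel":[-1.95,1.55,0],"angular":[0,0,0]},{"hand":0,"travel":[-1.77,1.9,0],"angular":[0,0,0]},{"hand":0,"travel":[-1.59,2.26,0],"angular":[0,0,0]},{"hand":0,"travel":[-1.41,2.62,0],"angular":[0,0,0]},{"hand":0,"travel":[-1.23,2.98,0],"angular":[0,0,0]},{"hand":0,"travel":[-1.05,3.34,0],"angular":[0,0,0]},{"hand":0,"travel":[-0.87,3.7,0],"angular":[0,0,0]},{"hand":0,"travel":[-0.69,4.06,0],"angular":[0,0,0]},{"hand":0,"travel":[-0.59,4.26,0],"angular":[0,0,0]},{"hand":0,"travel":[-0.59,4.26,0],"angular":[0,0,0]}]'
python3 - <<'E'
from h import *
st();s=ctrl.read_state();z=145.5
q=T((532.1,8.1),.151,[[-25,-86,z]])
rel([(*a,-.31) for a in q])
print(R.from_euler('z',-.151).apply(np.array(s["eef_pos"])-[532.1,8.1,0]))
E
```

```text
clock: 20.9
eef_pos: [512.8, -31.3, 145.7]
tool_rot: [3.139, -0.001, -0.311]
force: [0.1, 0.2, -2.2]
width: 23.4
{'clock': 20.9, 'eef_pos': [512.81, -31.33, 145.69], 'tool_rot': [3.14, -0.0, -0.31], 'force': [0.12, 0.18, -2.2], 'width': 23.37}
[2.23, 4.47, 0.03] [0.1, -0.1, -0.1]
[-24.99913811 -36.07905398 145.68685813]
```

```bash
python3 -m creep '[{"hand":0,"travel":[0.1,0.2,0],"angular":[0,0,0]},{"hand":0,"travel":[0.25,0.5,0],"angular":[0,0,0]},{"hand":0,"travel":[0.43,0.86,0],"angular":[0,0,0]},{"hand":0,"travel":[0.61,1.22,0],"angular":[0,0,0]},{"hand":0,"travel":[0.79,1.58,0],"angular":[0,0,0]},{"hand":0,"travel":[0.97,1.94,0],"angular":[0,0,0]},{"hand":0,"travel":[1.15,2.3,0],"angular":[0,0,0]},{"hand":0,"travel":[1.33,2.66,0],"angular":[0,0,0]},{"hand":0,"travel":[1.51,3.02,0],"angular":[0,0,0]},{"hand":0,"travel":[1.69,3.38,0],"angular":[0,0,0]},{"hand":0,"travel":[1.87,3.74,0],"angular":[0,0,0]},{"hand":0,"travel":[2.05,4.1,0],"angular":[0,0,0]},{"hand":0,"travel":[2.18,4.36,0],"angular":[0,0,0]},{"hand":0,"travel":[2.22,4.45,0],"angular":[0,0,0]},{"hand":0,"travel":[2.22,4.45,0],"angular":[0,0,0]},{"hand":0,"travel":[2.22,4.45,0],"angular":[0,0,0]}]'
python3 - <<'E'
from h import *
st();s=ctrl.read_state()
rel([(*s["eef_pos"][:2],245,-.31),(428.5,-297.8,245,-.31)])
print(R.from_euler('z',-.151).apply(np.array(s["eef_pos"])-[532.1,8.1,0]))
im=ctrl.get_image("scene"); tip=np.array(s["eef_pos"])-[0,0,100.5]
a=crop(im,proj(im,[tip])[0],75,75,4); cf=proj(im,[[428,-297,90]])[0]; b=crop(im,cf,75,75,8)
a=cv2.resize(a,None,fx=2,fy=2)[:, :200]
cv2.imwrite("pics/end.png",np.hstack([cv2.resize(crop(im,proj(im,[tip])[0],75,75,5),(375,375)),cv2.resize(crop(im,cf,75,75,5),(375,375))]))
E
```

```text
clock: 22.5
eef_pos: [520.3, -80.3, 145.8]
tool_rot: [3.14, -0.001, -0.311]
force: [0.4, 0.2, -1.4]
width: 23.2
{'clock': 22.5, 'eef_pos': [520.31, -80.29, 145.81], 'tool_rot': [3.14, -0.0, -0.31], 'force': [0.39, 0.2, -1.39], 'width': 23.22}
[0.01, 0.02, -9.92] [0.1, -0.1, -0.1]
[-2.06, 23.54, -9.88] [0.1, -0.1, -0.1]
[-24.95287723 -85.60667247 145.81492148]
```

View pics/end.png

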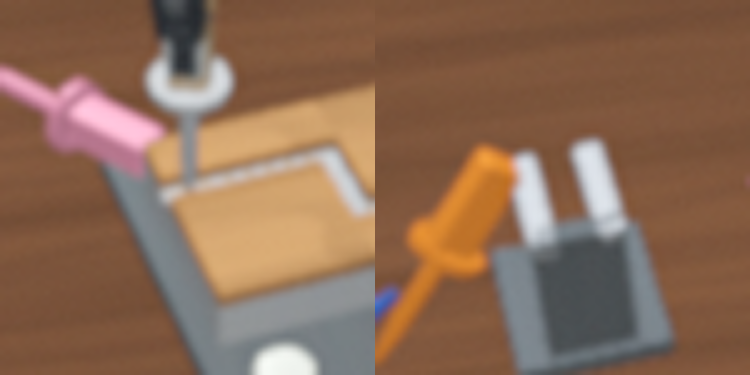

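```bash
python3 -m creep '[{"hand":0,"travel":[0,0,-0.5],"angular":[0,0,0]},{"hand":0,"travel":[0,0,-1.5],"angular":[0,0,0]},{"hand":0,"travel":[0,0,-3],"angular":[0,0,0]},{"hand":0,"travel":[0,0,-5.5],"angular":[0,0,0]},{"hand":0,"travel":[0,0,-8],"angular":[0,0,0]},{"hand":0,"travel":[0,0,-9.5],"angular":[0,0,0]},{"hand":0,"travel":[-0.2,2,-9.9],"angular":[0,0,0]},{"hand":0,"travel":[-0.4,5,-9.9],"angular":[0,0,0]},{"hand":0,"travel":[-0.7,8,-9.9],"angular":[0,0,0]},{"hand":0,"travel":[-1,11.5,-9.9],"angular":[0,0,0]},{"hand":0,"travel":[-1.3,15,-9.9],"angular":[0,0,0]},{"hand":0,"travel":[-1.6,18.5,-9.9],"angular":[0,0,0]},{"hand":0,"travel":[-1.9,21.5,-9.9],"angular":[0,0,0]},{"hand":0,"travel":[-2.06,23.2,-9.9],"angular":[0,0,0]},{"hand":0,"travel":[-2.06,23.54,-9.9],"angular":[0,0,0]},{"hand":0,"travel":[-2.06,23.54,-9.9],"angular":[0,0,0]},{"hand":0,"travel":[-2.06,23.54,-9.9],"angular":[0,0,0]},{"hand":0,"travel":[-2.06,23.54,-9.9],"angular":[0,0,0]}]'
python3 - <<'E'
from h import *
rel([(428.5,-297.8,122,-.308)])
E
```

```text
clock: 24.35
eef_pos: [429.4, -296.3, 245.4]
tool_rot: [3.14, -0.002, -0.309]
force: [1.0, -0.7, -0.9]
width: 23.4
[-0.06, 0.16, 12.34] [0.1, -0.1, -0.0]
```

```bash
python3 -m creep '[{"hand":0,"travel":[-0.06,0.16,1],"angular":[0,0,0]},{"hand":0,"travel":[-0.06,0.16,3],"angular":[0,0,0]},{"hand":0,"travel":[-0.06,0.16,5],"angular":[0,0,0]},{"hand":0,"travel":[-0.06,0.16,7],"angular":[0,0,0]},{"hand":0,"travel":[-0.06,0.16,9],"angular":[0,0,0]},{"hand":0,"travel":[-0.06,0.16,10.5],"angular":[0,0,0]},{"hand":0,"travel":[-0.06,0.16,11.5],"angular":[0,0,0]},{"hand":0,"travel":[-0.06,0.16,12],"angular":[0,0,0]},{"hand":0,"travel":[-0.06,0.16,12.3],"angular":[0,0,0]},{"hand":0,"travel":[-0.06,0.16,12.3],"angular":[0,0,0]},{"hand":0,"travel":[-0.06,0.16,12.4],"angular":[0,0,0]},{"hand":0,"travel":[-0.06,0.16,12.4],"angular":[0,0,0]},{"hand":0,"travel":[-0.06,0.16,12.4],"angular":[0,0,0]}]'; python3 -c "
from h import *
rel([(428.5,-297.8,120.5,-.308)])"
```

```text
clock: 25.65
eef_pos: [428.7, -298.0, 121.8]
tool_rot: [3.14, -0.002, -0.309]
force: [0.0, -0.3, -2.2]
width: 23.5
[-0.03, -0.01, 0.13] [0.1, -0.1, -0.0]
```

```bash
python3 -m creep '[{"hand":0,"travel":[0,0,0.1],"angular":[0,0,0]},{"hand":0,"travel":[0,0,0.15],"angular":[0,0,0]},{"hand":0,"travel":[0,0,0.15],"angular":[0,0,0]},{"hand":0.4,"travel":[0,0,0.15],"angular":[0,0,0]},{"hand":0.6,"travel":[0,0,0.15],"angular":[0,0,0]},{"hand":1,"travel":[0,0,0.15],"angular":[0,0,0]},{"hand":1,"travel":[0,0,0.15],"angular":[0,0,0]},{"hand":1,"travel":[0,0,0.15],"angular":[0,0,0]},{"hand":1,"travel":[0,0,0.15],"angular":[0,0,0]},{"hand":1,"travel":[0,0,-1],"angular":[0,0,0]},{"hand":1,"travel":[0,0,-3],"angular":[0,0,0]},{"hand":1,"travel":[0,0,-6],"angular":[0,0,0]},{"hand":1,"travel":[0,0,-9],"angular":[0,0,0]},{"hand":1,"travel":[0,0,-10.5],"angular":[0,0,0]},{"hand":1,"travel":[0,0,-10.5],"angular":[0,0,0]}]'
python3 - <<'E'
from h import *
ims=ctrl.get_image("scene"); 
for t in("keeper_grip","stylus"):print(t,[(np.round(d["at"]).tolist(),round(d["confidence"],2)) for d in ctrl.spot_point("scene",t)][:4])
st()
rel([(584,180,230,-.31),(584,180,100,-.31)])
a=crop(ims,proj(ims,[[428,-297,110]])[0],75,75,8)
cv2.imwrite("pics/hung.png",a)
E
```

```text
clock: 27.15
eef_pos: [430.0, -298.6, 229.9]
tool_rot: [3.139, -0.008, -0.309]
force: [0.2, -0.5, 0.3]
width: 85.4
keeper_grip [([584.0, 183.0, 118.0], 0.65)]
stylus [([411.0, -134.0, 22.0], 0.79), ([435.0, -366.0, 61.0], 0.72), ([484.0, -467.0, 22.0], 0.65), ([430.0, -302.0, 100.0], 0.53)]
{'clock': 27.3, 'eef_pos': [427.95, -297.51, 226.43], 'tool_rot': [3.14, -0.0, -0.31], 'force': [-0.29, 0.07, -0.46], 'width': 85.59}
[0.36, -50.23, -0.42] [0.1, -0.1, 0.1]
[0.34, -50.25, 12.58] [0.1, -0.1, 0.1]
```

View pics/hung.png

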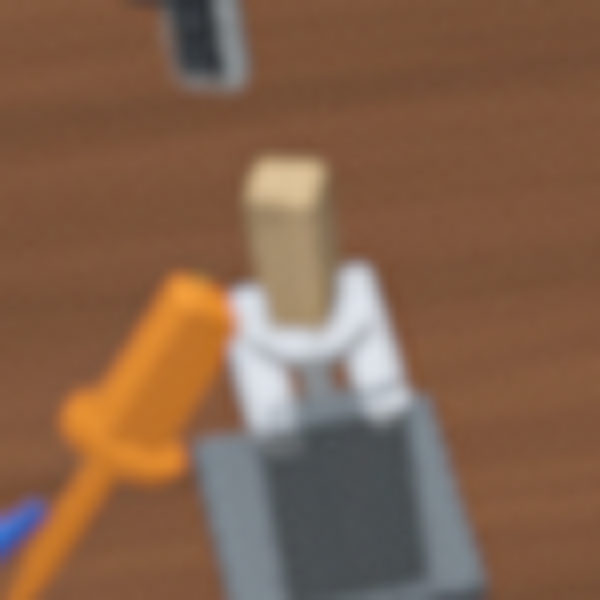

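```bash
python3 -m creep '[{"hand":1,"travel":[0,-2,-0.4],"angular":[0,0,-3]},{"hand":1,"travel":[0,-5.5,-0.4],"angular":[0,0,-6]},{"hand":1,"travel":[0,-9.5,-0.4],"angular":[0,0,-9]},{"hand":1,"travel":[0.1,-13.5,-0.4],"angular":[0,0,-12]},{"hand":1,"travel":[0.1,-17.5,-0.4],"angular":[0,0,-15]},{"hand":1,"travel":[0.2,-21.5,-0.4],"angular":[0,0,-18]},{"hand":1,"travel":[0.2,-25.5,-0.4],"angular":[0,0,-21]},{"hand":1,"travel":[0.3,-29.5,-0.4],"angular":[0,0,-24]},{"hand":1,"travel":[0.3,-33.5,-0.4],"angular":[0,0,-27]},{"hand":1,"travel":[0.4,-37.5,-0.4],"angular":[0,0,-30]},{"hand":1,"travel":[0.4,-41.5,-0.4],"angular":[0,0,-32]},{"hand":1,"travel":[0.4,-45.5,-0.4],"angular":[0,0,-32]},{"hand":1,"travel":[0.4,-48.5,-0.4],"angular":[0,0,-32]},{"hand":1,"travel":[0.4,-50.2,-0.4],"angular":[0,0,-32]},{"hand":1,"travel":[0.4,-50.3,-0.4],"angular":[0,0,-32]},{"hand":1,"travel":[0.4,-50.3,-0.4],"angular":[0,0,-32]},{"hand":1,"travel":[0.4,-50.3,-0.4],"angular":[0,0,-32]}]'; python3 -c "
from h import *
rel([(584,182,97,.255)])"
```

```text
clock: 29.0
eef_pos: [584.3, 178.0, 229.5]
tool_rot: [3.138, 0.001, 0.248]
force: [0.2, -0.8, -0.2]
width: 85.6
[0.08, -0.44, 13.25] [0.2, 0.0, -0.4]
```

```bash
python3 -m creep '[{"hand":1,"travel":[0.1,-0.4,3],"angular":[0.2,0,0]},{"hand":1,"travel":[0.1,-0.4,7],"angular":[0.2,0,0]},{"hand":1,"travel":[0.1,-0.4,10.5],"angular":[0.2,0,0]},{"hand":1,"travel":[0.1,-0.4,12.8],"angular":[0.2,0,0]},{"hand":1,"travel":[0.1,-0.4,13.2],"angular":[0.2,0,0]},{"hand":1,"travel":[0.1,-0.4,13.2],"angular":[0.2,0,0]},{"hand":0,"travel":[0.1,-0.4,13.2],"angular":[0.2,0,0]},{"hand":0,"travel":[0.1,-0.4,13.2],"angular":[0.2,0,0]},{"hand":0,"travel":[0.1,-0.4,13.2],"angular":[0.2,0,0]},{"hand":0,"travel":[0.1,-0.4,13.2],"angular":[0.2,0,0]},{"hand":0,"travel":[0.1,-0.4,13.2],"angular":[0.2,0,0]},{"hand":0,"travel":[0.1,-0.4,13.2],"angular":[0.2,0,0]},{"hand":0,"travel":[0.1,-0.4,13.2],"angular":[0.2,0,0]}]'
python3 - <<'E'
from h import *
s=ctrl.read_state();p=np.array(s["eef_pos"]);pv=np.array([626,22.4])
d=p[:2]-pv;th0=.151+np.pi;k0=th0-np.arctan2(d[1],d[0]);L=np.hypot(*d);print(p,k0,L,s["width"])
w0=s["tool_rot"][2]
rel([(pv[0]+165*np.cos(th0-k),pv[1]+165*np.sin(th0-k),97.5,w0+k0-k) for k in [*np.arange(1.4,0,-.1),.03,0]])
E
```

```text
clock: 30.3
eef_pos: [584.7, 181.8, 98.3]
tool_rot: [3.141, -0.0, 0.248]
force: [-0.9, -0.1, 5.3]
width: 20.6
[584.70133388 181.82771461  98.30081071] 1.4683246882024212 164.68993900121893 20.55910186365891
[-1.13, 0.01, 0.08] [0.0, -0.0, -3.9]
[-2.76, 0.22, 0.08] [0.0, -0.0, -9.6]
[-4.37, 0.59, 0.08] [0.0, -0.0, -15.4]
[-5.93, 1.11, 0.08] [0.0, -0.0, -21.1]
[-7.44, 1.79, 0.08] [0.0, -0.0, -26.8]
[-8.87, 2.62, 0.08] [0.0, -0.0, -32.6]
[-10.2, 3.58, 0.08] [0.0, -0.0, -38.3]
[-11.44, 4.67, 0.08] [0.0, -0.0, -44.0]
[-12.56, 5.88, 0.08] [0.0, -0.0, -49.8]
[-13.55, 7.2, 0.08] [0.0, -0.0, -55.5]
[-14.41, 8.61, 0.08] [0.0, -0.0, -61.2]
[-15.12, 10.1, 0.08] [0.0, -0.0, -66.9]
[-15.68, 11.65, 0.08] [0.0, -0.0, -72.7]
[-16.08, 13.25, 0.08] [0.0, -0.0, -78.4]
[-16.27, 14.39, 0.08] [0.0, -0.0, -82.4]
[-16.33, 14.88, 0.08] [0.0, -0.0, -84.1]
```

```bash
python3 -m creep '[{"hand":0,"travel":[-0.5,0,0],"angular":[0,0,-1.7]},{"hand":0,"travel":[-1.13,0,0],"angular":[0,0,-3.9]},{"hand":0,"travel":[-2.76,0.22,0],"angular":[0,0,-9.6]},{"hand":0,"travel":[-4.37,0.6,0],"angular":[0,0,-15.4]},{"hand":0,"travel":[-5.93,1.1,0],"angular":[0,0,-21]},{"hand":0,"travel":[-7.44,1.8,0],"angular":[0,0,-27]},{"hand":0,"travel":[-8.87,2.6,0],"angular":[0,0,-32.6]},{"hand":0,"travel":[-10.2,3.6,0],"angular":[0,0,-38]},{"hand":0,"travel":[-11.44,4.67,0],"angular":[0,0,-44]},{"hand":0,"travel":[-12.56,5.9,0],"angular":[0,0,-50]},{"hand":0,"travel":[-13.55,7.2,0],"angular":[0,0,-55.5]},{"hand":0,"travel":[-14.4,8.6,0],"angular":[0,0,-61]},{"hand":0,"travel":[-15.1,10.1,0],"angular":[0,0,-67]},{"hand":0,"travel":[-15.6,11.3,0],"angular":[0,0,-71.5]},{"hand":0,"travel":[-15.9,12.4,0],"angular":[0,0,-75.5]},{"hand":0,"travel":[-16.1,13.25,0],"angular":[0,0,-78.4]},{"hand":0,"travel":[-16.2,13.9,0],"angular":[0,0,-81]},{"hand":0,"travel":[-16.27,14.4,0],"angular":[0,0,-82.4]},{"hand":0,"travel":[-16.27,14.4,0],"angular":[0,0,-82.4]},{"hand":0,"travel":[-16.27,14.4,0],"angular":[0,0,-82.4]}]'
python3 - <<'E'
from h import *
s=ctrl.read_state();p=np.array(s["eef_pos"]);pv=np.array([626,22.4])
d=p[:2]-pv;print(p,(.151+np.pi-np.arctan2(d[1],d[0])%(2*np.pi)),np.hypot(*d),s["width"],s["force"])
E
```

```text
clock: 32.3
eef_pos: [461.9, 2.9, 98.3]
tool_rot: [3.141, -0.0, 1.687]
force: [0.8, 1.2, 0.6]
width: 20.4
[461.85726808   2.8719789   98.29725876] 0.03258681450488954 165.30027238817377 20.374568843385724 [0.78690877 1.24072247 0.59362426]
```

```bash
python3 -m creep '[{"hand":0,"travel":[-0.3,0,0],"angular":[0,0,0]},{"hand":0,"travel":[-0.5,0,0],"angular":[0,0,0]},{"hand":0,"travel":[-0.5,0,0],"angular":[0,0,0]}]'; python3 -m creep '[{"hand":0.3,"travel":[0,0,0],"angular":[0,0,0]},{"hand":1,"travel":[0,0,0],"angular":[0,0,0]},{"hand":1,"travel":[0,0,0],"angular":[0,0,0]},{"hand":1,"travel":[0,0,0],"angular":[0,0,0]},{"hand":1,"travel":[0,0,0],"angular":[0,0,0]},{"hand":1,"travel":[0,0,-2],"angular":[0,0,0]},{"hand":1,"travel":[0,0,-5],"angular":[0,0,0]},{"hand":1,"travel":[0,0,-9],"angular":[0,0,0]},{"hand":1,"travel":[0,0,-13],"angular":[0,0,0]},{"hand":1,"travel":[0,0,-14],"angular":[0,0,0]},{"hand":1,"travel":[0,0,-14],"angular":[0,0,0]}]'
python3 - <<'E'
from h import *
for c in("scene","top"):
    im=ctrl.get_image(c)
    for t in("keeper_grip","keeper_pivot","tamper","hammer","spare_block","bottle","bowl","brush","tin","stylus_stand_fork"):print(c,t,[(np.round(d["at"]).tolist(),round(d["confidence"],2)) for d in ctrl.spot_point(c,t)][:2])
    if c=="scene":cv2.imwrite("pics/fin.png",cv2.resize(im["frame"][100:320,60:480,::-1],None,fx=1.8,fy=1.8))
st()
E
```

```text
clock: 32.6
eef_pos: [462.4, -0.8, 98.3]
tool_rot: [3.141, -0.002, 1.691]
force: [0.0, 5.0, -0.7]
width: 20.7
clock: 33.7
eef_pos: [463.2, -1.3, 239.6]
tool_rot: [3.137, -0.001, 1.69]
force: [0.1, 0.1, -0.4]
width: 85.4
scene keeper_grip [([462.0, -3.0, 116.0], 0.65), ([762.0, 62.0, 2.0], 0.24)]
scene keeper_pivot [([626.0, 24.0, 64.0], 0.86), ([685.0, -323.0, -2.0], 0.2)]
scene tamper [([461.0, 274.0, 99.0], 0.81)]
scene hammer [([687.0, -324.0, -0.0], 0.86), ([707.0, 323.0, -1.0], 0.73)]
scene spare_block [([708.0, 321.0, 2.0], 0.9), ([531.0, 6.0, 4.0], 0.68)]
scene bottle [([751.0, -80.0, -1.0], 0.78)]
scene bowl [([761.0, 66.0, 2.0], 0.61), ([555.0, 12.0, 44.0], 0.37)]
scene brush [([593.0, 308.0, 1.0], 0.95), ([753.0, -80.0, 1.0], 0.65)]
scene tin [([638.0, -480.0, 1.0], 0.65), ([710.0, 322.0, 2.0], 0.6)]
scene stylus_stand_fork [([432.0, -296.0, 105.0], 0.68), ([555.0, 11.0, 45.0], 0.6)]
top keeper_grip []
top keeper_pivot []
top tamper [([459.0, 278.0, 101.0], 0.52), ([541.0, 116.0, 53.0], 0.45)]
top hammer [([681.0, -327.0, 0.0], 0.82)]
top spare_block [([712.0, 324.0, 2.0], 0.95)]
top bottle [([754.0, -78.0, -0.0], 0.68)]
top bowl [([762.0, 66.0, 1.0], 0.55), ([710.0, 322.0, 4.0], 0.42)]
top brush [([597.0, 303.0, -1.0], 0.93)]
top tin [([643.0, -478.0, 4.0], 0.78)]
top stylus_stand_fork [([424.0, -299.0, 100.0], 0.91), ([644.0, -480.0, 1.0], 0.33)]
{'clock': 34.8, 'eef_pos': [462.28, -1.07, 238.35], 'tool_rot': [3.14, -0.0, 1.69], 'force': [-0.01, -0.16, -0.47], 'width': 85.76}
```

View pics/fin.png

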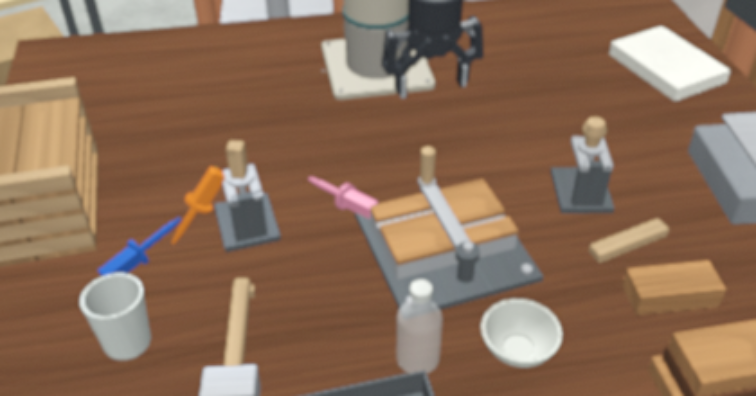

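Keeper at its stop (handle at about (428,165), bar straight across the mould), stylus upright in its fork at (240,180), bystanders in place, gripper clear.

```bash
python3 -c "
from h import *
print(ctrl.finish_job())"
```

```text
the job is handed in; nothing more can be done
None
```

The job is done and handed in at about 35 s of the 72 s. No verdict was reported, so the results below are my own readings.

- **Keeper, opening:** I swung it to about 1.47 rad. The pads slid roughly 14 mm along the handle during this swing, so for the way back I turned the jaws with the bar and it did not slip.
- **Joint:** I took the square-handled stylus from the right-hand stand. I ran its tip along the joint from y +86 to y -86 mm in steps of at most 4 mm per 0.1 s (40 mm/s). The tip stayed near z 45 mm by the measured arm pose, about 7 mm below the mould's top. It was not lifted part-way, and the force readings showed no contact with the walls.
- **Stylus, return:** It was hung back in its own fork and released. The enlarged picture showed it upright with its collar on the prongs.
- **Keeper, closing:** It was swung back until 5 N at the handle showed it meeting the stop. The last detection put the handle at (462, -3) mm, which is within about 0.01 rad of the stop.
- **Bystanders:** All seven were detected within a few millimetres of where they started, and the gripper stood clear above everything with no contact force.

**Disagreements:** The blue, orange and pink look-alikes, which had been standing on their tips, fell over during the first 9 s. As far as I could tell they were not touched. The orange one leans on the outside of the stylus stand, and the pink one lies against the mould's bed. In the last top view the keeper was not detected, probably because the arm hid it, so its final position rests on the scene camera and the arm's own pose.

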